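# Open the test fixture's counterweighted hold-down frame and reset it

## Task

The board test is finished: open the test fixture by gently pushing the orange grip bar of its counterweighted hold-down frame up and back, past the balance point, so that the frame stays raised by itself, and then press the green button fully down to reset the tester. Push with the fingertips or the outside of the fingers, do not grip the frame. Leave the circuit board lying in its nest, do not press the red button, and leave the things round the fixture where they are.

Things in the scene. Friction and masses are not known exactly. Their poses are not given: they have to be found in the camera images.
- test_fixture: Fixed grey test fixture, base 190 x 245 x 22 mm, with a nest holding the circuit board and two push buttons along its right side. Origin: table level under the nest's centre; x points from the front (robot side) to the hinge, y left, z up. Base spans x -75 to +115, y -150 to +95 mm. Hinge cheeks (36 x 8 mm, top at 92 mm) at x 80, y +-88 mm. Position and yaw vary.
- hinge_axis (a point): Middle of the frame's hinge axis, 80 mm behind (fixture +x) the fixture's origin and 80 mm above the table. The hinge axis is level, along the fixture's y.
- hold_frame (a joint): Frame angle about the hinge: 0 closed (side arms level over the board), growing as the grip bar goes up and back; stop at 1.5 rad (arms nearly upright). Let go below the balance point at about 0.85 rad it falls shut; past it, it falls open by itself in about a second and stays. Frame 0.5 to 1 kg, counterweight bar behind the hinge; pushing takes about 1 to 3 N at the grip bar, most at the start.
- grip_bar (a point): Centre of the frame's orange grip bar: 16 mm diameter, 108 mm long, along fixture y, 166 mm from the hinge axis. Closed: 120 mm in front of (fixture -x) and 115 mm above the axis; highest (246 mm over the table) at 0.8 rad; open: 107 mm behind it. Uprights 48 mm either side; between them free down to the front bar 115 mm lower. A finger pushing its front must rise with its arc (45 deg at first).
- green_button_top (a point): Centre of the top face of the green push button, 28 mm diameter, 44 mm over the table, pressed straight down; black housing 44 mm in diameter, 12 mm high. 125 mm right of the fixture's centre line, and 45 mm in front of or 15 mm behind its origin; green and red change places.
- green_button (a joint): Travel of the green button: 0 m up, 0.006 m fully down; springs back. About 5 N presses it fully down.
- red_button_top (a point): Centre of the top face of the red push button, like the green one, 60 mm from it. Not to be pressed.
- red_button (a joint): Travel of the red button: 0 m up, 0.006 m fully down.
- board: Loose green circuit board 110 x 135 mm with parts up to 27 mm high, lying in the fixture's nest under the frame; origin 32 mm over the table, under the board's centre. To be left there.
- solder_spool: Loose blue spool of solder, 74 mm across, 76 mm high, beyond the board holder at the back right. Origin under its centre. To be left alone.
- tweezers: Loose steel tweezers, 121 mm long, lying in front of the fixture to the right. Origin under the middle. To be left alone.
- flush_cutter: Loose cutter with black handles, 112 mm long, lying to the left of the fixture, beyond the fume hose. Origin under the middle. To be left alone.
- tip_cleaner: Loose round black cup with brass wool, 64 mm across, 37 mm high, to the left of the fixture, beyond the fume hose. Origin under its centre. To be left alone.

How it is judged:
By the outcome, as a careful person would: the job done as asked, in the order asked, and still so for the second after the job is handed in, with the robot touching nothing.
It also fails if it takes over 45 s, if anything falls off the work surface, if the arm or the gripper's body presses on something with over 40 N, if the wrist force passes 120 N, or if a joint passes its speed limit or range.

## Robot

A 6-joint arm with a two-finger parallel gripper is mounted at the origin on the work surface; the furniture and walls round the work are solid. World frame = base frame: x ahead of the robot, y to its left, z up, the work surface at z = 0. Lengths are in m, angles in rad, forces in N, time in s.
With the tool pointing down it reaches from about 0.25 to 0.775 m from the base axis. Payload 4 kg.
Tool frame: the origin (TCP) lies between the finger pads; the fingertips stand 25 mm ahead of it and the grasp point (between the pads) lies 6 mm ahead of it; z points along the fingers, y is the direction in which the jaws open and shut (so a half turn about z gives the same grasp; the last joint's range is limited). The gripper opens to 85 mm and grips with 20 to 120 N. Pads are 22 mm wide; open, the fingers measure 114 mm over their backs; the gripper's body (76 mm by 85 mm) begins 54 mm behind the grasp point. The pads swing forward as they close: fully open they stand 13 mm farther back than shut.
Start: joints at [1.022, 0.087, 1.371, -0, 1.684, -0.103], TCP at [0.237, 0.496, 0.228] pointing down, gripper open.
Joint ranges: [-3.1, 3.1], [-0.76, 2.03], [0.27, 2.55], [-1.08, 4.22], [0.17, 2.65], [-2.57, 2.57]. Speed limits (rad/s): [2.79, 2.79, 3.14, 3.14, 3.14, 3.14].

## Interface

Orientations are given as a rotation vector (axis times angle).
In Python, from workcell import bot gives the robot as it stands.
- The arm moves only by the tool servo_tool, never from a script. Its argument "increments" is a list of rows, each a list of 4 numbers: the shift along the world's x, y, z in units of 40 mm (1.0 is 40 mm), then the turn about the world's z in units of 5 degrees (1.0 is 5 degrees). A call has 1 to 20 rows; each row is the pose to reach, as a shift and turn from the pose commanded when the call began; what a row does not reach only later rows make up. A row lasts 1/10 s, in which the tool goes at most 50 mm and 8.59 degrees, less where a joint would pass 70% of its speed; a pose out of reach is approached as far as the arm can. A call with a gripper value outside its range is refused whole. "fingers" is the opening, from 0 (shut) to 1 (fully open), set as the call begins (left out, the last holds). The fingers move at their own pace and stop on an object; the grip force is fixed at half the most. Time passes only in rows, so rows that repeat a pose let the fingers close. It gives the time, the measured TCP pose, the force and the opening at its end, in the units of the state.
- bot.get_obs(): the state, without advancing time (a new reading comes with each control period).
- bot.capture(name): name is "scene" or "side" or "wrist"; returns a dict with "pixels" (384x512x3 uint8, red, green, blue), "depth" (384x512 float32, m along the optical axis (not along the pixel's ray), 0 where there is no reading), "mtx" (3x3 intrinsics, pixels), "camera_from_world" (4x4, takes a point from world to camera coordinates); the wrist camera has in their place "mount" (4x4, takes a point from camera to tool coordinates, whose origin is the TCP and whose axes are the flange's). Camera axes: x right, y down, z forward; pixel columns grow to the right and rows downward; lengths in m; the calibration is good to about 2 mm. A picture is of the moment at which its call begins: read the wrist's pose just before it.
- bot.close_job(): hands the job in, once; it reports no verdict.
Trained networks look in a picture, given as the dict that the camera call returned (one of the last four; its "shot" number tells which), for a name from the list of things; names that differ only in an ending like _2 or _b are one class to them, and where a whole thing is asked for, a point or a joint stands for the part that bears it (a point fixed in the world has none). Each returns a list of dicts, best first, with "score" (0 to 1); they miss things now and then, are a little off and sometimes report something else, mostly with a low value. They report only what shows in the picture. A call takes as long as a camera call.
- bot.search_frame(query, picture): "box" ([centre column, centre row, width, height] in pixels, round what is visible of it).
- bot.regions_of(query, picture): "region" (384x512 bool, what is visible of it) and "box" ([centre column, centre row, width, height] in pixels, round what is visible of it).
The state is a dict: "clock": time; "q": joint angles; "joint_vel": joint speeds; "joint_efforts": joint torques, N m; "tool_pos": TCP position; "ee_rot": TCP orientation; "ft_force": force on the tool from outside, world axes, zero at the start; "wrist_torque": the same for the moment, N m; "width": finger opening in m.
Only numpy, scipy, OpenCV 4.12 (cv2) and the standard library are available. Lean on these libraries where they do the work, as an engineer would, in place of code of your own. Each camera call takes 0.05 s, during which the arm holds its last target. There are 200 camera calls.

## Working session

There is one attempt and no reset: what is moved stays moved. The work goes in short steps, Python scripts to look and compute and a tool call to move; the robot and the scene stay as the last step left them, time stands still between calls to the robot, and variables do not carry over. Pictures are saved under pics/ and viewed, about 8 in all and at most 12, crops included, and the job is handed in when it is done.

Besides the shell and the picture viewer there is one more tool, called after "Call:" by a JSON object that holds its "op" and its "data", one argument or row to a line. servo_tool: Moves the arm, as the interface text tells. Its arguments: {"type":"object","properties":{"increments":{"type":"array"},"fingers":{"type":"number"}},"required":["increments"]}

```bash
mkdir -p pics
cat > h.py <<'E'
import numpy as np, cv2
from workcell import bot
def cloud(c, T=None):
    d=c["depth"];K=c["mtx"];v,u=np.indices(d.shape)
    P=np.stack([(u-K[0,2])/K[0,0]*d,(v-K[1,2])/K[1,1]*d,d],-1)
    if T is None: T=np.linalg.inv(c["camera_from_world"])
    return P@T[:3,:3].T+T[:3,3]
def save(c,n): cv2.imwrite(f"pics/{n}.png",c["pixels"][:,:,::-1])
E
python3 - <<'E'
from h import *
o=bot.get_obs();print(o["tool_pos"],o["ee_rot"],o["clock"],o["width"])
ims=[]
for n in("scene","side"):
    c=bot.capture(n);W=cloud(c);ims.append(c["pixels"])
    print(n,np.linalg.inv(c["camera_from_world"])[:3,3])
    for q in("test_fixture","grip_bar","green_button_top","red_button_top","board","solder_spool","tip_cleaner","flush_cutter","tweezers","hold_frame"):
        for r in bot.regions_of(q,c)[:2]:
            m=r["region"]&(c["depth"]>0);p=W[m]
            if len(p): print(q,round(r["score"],2),np.round(r["box"]),np.median(p,0).round(3),np.percentile(p,2,0).round(3),np.percentile(p,98,0).round(3))
    np.savez(f"{n}.npz",W=W,px=c["pixels"])
cv2.imwrite("pics/a.png",cv2.resize(np.vstack(ims),(800,1200))[:,:,::-1][:600]);cv2.imwrite("pics/b.png",cv2.resize(ims[1],(800,600))[:,:,::-1])
E
```

```text
[0.23688694 0.49582138 0.22654815] [-0.69436461 -3.06316682  0.00325019] 0.0 0.08535474542875858
scene [-0.14858956 -0.82097047  0.72087284]
test_fixture 0.84 [292. 239. 100.  97.] [ 0.535 -0.153  0.037] [ 0.442 -0.254  0.003] [0.696 0.084 0.202]
green_button_top 0.45 [292. 272.  12.   6.] [ 0.465 -0.23   0.045] [ 0.457 -0.238  0.036] [ 0.479 -0.217  0.049]
red_button_top 0.48 [307. 264.   8.  11.] [ 0.526 -0.233  0.044] [ 0.516 -0.242  0.037] [ 0.54  -0.219  0.048]
board 0.75 [274. 247.  51.  33.] [ 0.521 -0.122  0.039] [ 0.465 -0.17   0.036] [ 0.571 -0.044  0.071]
solder_spool 0.78 [390. 271.  25.  31.] [ 0.674 -0.394  0.042] [ 0.659 -0.416  0.002] [ 0.717 -0.357  0.056]
solder_spool 0.28 [285. 223.  83.  60.] [ 0.531 -0.108  0.089] [ 0.461 -0.186  0.004] [0.65  0.087 0.204]
tip_cleaner 0.53 [178. 213.  10.   4.] [0.419 0.285 0.012] [0.411 0.272 0.004] [0.436 0.312 0.021]
tweezers 0.71 [179. 213.  11.   2.] [0.425 0.282 0.012] [0.393 0.194 0.004] [0.443 0.299 0.071]
tweezers 0.53 [272. 300.  20.  20.] [ 0.396 -0.252  0.008] [ 0.357 -0.262  0.003] [ 0.421 -0.248  0.012]
hold_frame 0
[... 705 characters left out ...]
7.] [ 0.468 -0.229  0.041] [ 0.456 -0.238  0.035] [ 0.479 -0.215  0.045]
board 0.57 [250. 236.  32.  30.] [ 0.516 -0.105  0.036] [ 0.47  -0.168  0.031] [ 0.573 -0.04   0.056]
solder_spool 0.55 [307. 312.  18.  28.] [ 0.685 -0.399  0.049] [ 0.658 -0.417 -0.001] [ 0.715 -0.361  0.054]
flush_cutter 0.55 [259. 167.   9.   8.] [0.531 0.354 0.004] [ 0.507  0.319 -0.003] [0.546 0.395 0.01 ]
tweezers 0.65 [201. 274.  34.   8.] [ 0.36  -0.257  0.003] [ 0.321 -0.269 -0.002] [ 0.422 -0.243  0.008]
tweezers 0.29 [260. 220.  62.  57.] [ 0.542 -0.129  0.086] [ 0.462 -0.19   0.037] [ 0.65  -0.024  0.202]
hold_frame 0.64 [261. 217.  62.  56.] [ 0.538 -0.119  0.086] [ 0.458 -0.188  0.003] [0.65  0.052 0.202]
```

View pics/a.png

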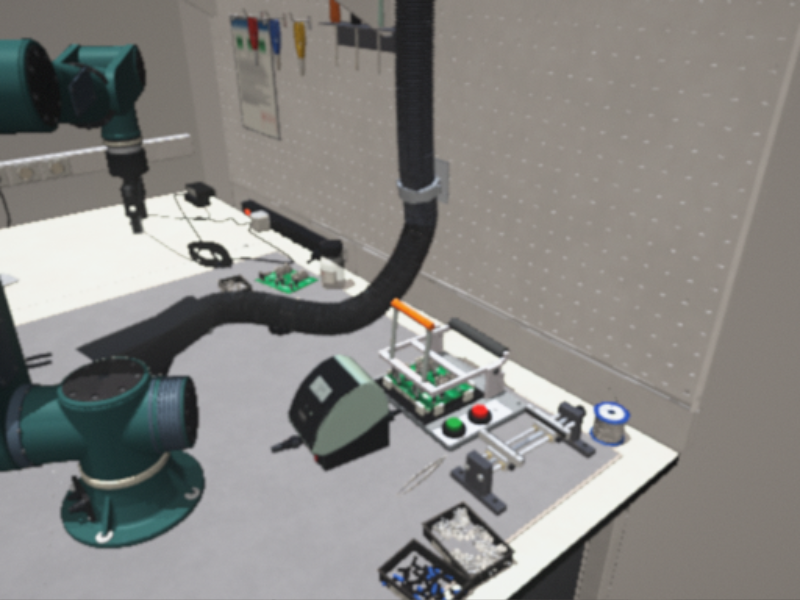

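View pics/b.png

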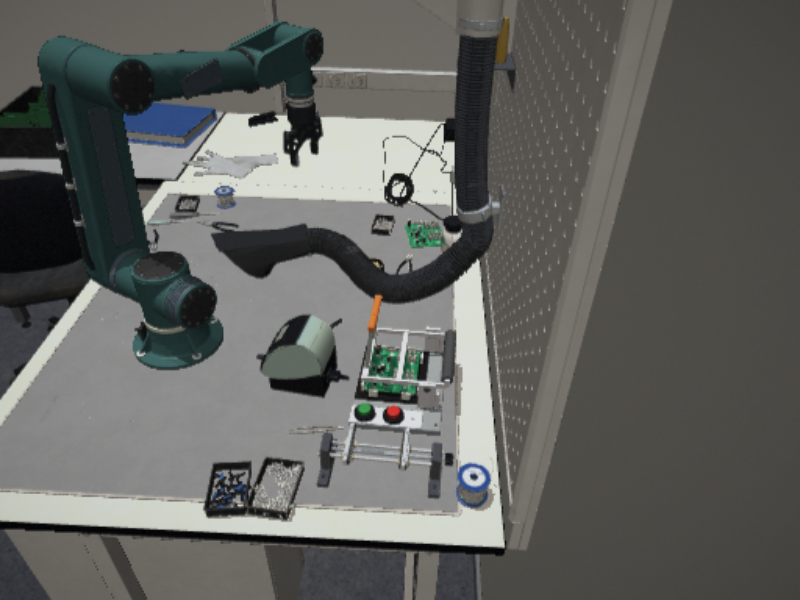

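The scene view (800x600) shows the closed frame with its orange bar at about (412,313). The green button is at (453,426), the red at (480,411), and the soldering station in front at (340,410). The fume hose passes left of the bar. The side view shows the same things: bar (375,312), green (365,411), red (394,413).

Run:
```python
from h import *
Q=[]
for n in("scene","side"):
    z=np.load(n+".npz");W=z["W"];px=z["px"];h=cv2.cvtColor(px,cv2.COLOR_RGB2HSV)
    box=(W[...,0]>.3)&(W[...,0]<.75)&(W[...,1]>-.4)&(W[...,1]<.2)
    Q.append(W[box&(W[...,2]>.01)])
    sat=h[...,1]>120
    for nm,m in(("orange",(h[...,0]>5)&(h[...,0]<20)&sat&(W[...,2]>.15)&(W[...,2]<.26)),("green",(h[...,0]>50)&(h[...,0]<75)&sat&(W[...,1]<-.2)),("red",((h[...,0]<4)|(h[...,0]>176))&sat&(W[...,1]<-.2))):
        p=W[m&box]
        if len(p): 
            print(n,nm,len(p),np.median(p,0).round(4),p.min(0).round(3),p.max(0).round(3))
            if nm=="orange":
                k=cv2.fitLine(p[:,:2].astype(np.float32),cv2.DIST_HUBER,0,.01,.01).ravel();print(k)
Q=np.vstack(Q)
print("max height mm, rows x .30->.74, cols y .2->-.38 (20mm)")
print("      "+" ".join("%4d"%(y*1000) for y in np.arange(.2,-.39,-.02)))
for x in np.arange(.3,.75,.02):
    print("%4d: "%(x*1000)+" ".join((lambda s:"%4d"%(s.max()*1000) if len(s) else "   .")(Q[(abs(Q[:,0]-x)<.01)&(abs(Q[:,1]-y)<.01),2]) for y in np.arange(.2,-.39,-.02)))
```

```text
scene orange 146 [ 0.477  -0.1035  0.2005] [ 0.47  -0.155  0.19 ] [ 0.489 -0.047  0.206]
[ 0.04768656  0.9988623   0.4769634  -0.0972198 ]
scene green 68 [ 0.4637 -0.2282  0.0444] [ 0.455 -0.239  0.032] [ 0.476 -0.21   0.049]
scene red 75 [ 0.5242 -0.2326  0.0435] [ 0.514 -0.242  0.034] [ 0.538 -0.212  0.049]
side orange 109 [ 0.4809 -0.1102  0.1994] [ 0.47  -0.157  0.189] [ 0.489 -0.049  0.206]
[ 0.0732656   0.9973125   0.48037222 -0.11282182]
side green 58 [ 0.4688 -0.2283  0.0412] [ 0.455 -0.24   0.031] [ 0.482 -0.211  0.045]
side red 63 [ 0.5277 -0.2324  0.0417] [ 0.513 -0.242  0.03 ] [ 0.54  -0.208  0.047]
max height mm, rows x .30->.74, cols y .2->-.38 (20mm)
       200  180  160  140  120  100   80   60   40   20    0  -19  -39  -59  -79  -99 -119 -139 -159 -179 -199 -219 -239 -259 -279 -299 -319 -339 -359 -379
 300:    .    .    .    .    .    .    .    .    .    .    .    .    .  144  143  146  148  150  148    .    .    .    .    .    .    .    .   27   29   27
 320:    .    .    .    .    .    .    .    .    .    .    .    .    .  151  153  152  154  153  152    .    .    
[... 2617 characters left out ...]
4  104   93    .    .   95    .    .    .    .    .    .    .    .   56   57
 680:    .    .    .  259  272  754  757  723    .    .    .    .    .    .    .    .    .    .    .    .    .    .    .    .    .    .    .    .   55   56
 700:  680  614  612    .  724  753  724  338    .    .    .    .    .    .    .    .    .    .    .    .    .    .    .    .    .    .    .    .   55   55
 720:  698  660  613  292  352  352  341    .    .    .    .    .    .    .    .    .    .    .    .    .    .    .    .    .    .    .    .    .   74   58
 740:  721  738  737  744  748  753  757  763  767  772  777  782  784  787  793  797  803  807  809  815  819  823  828  834  837  843  846  851  854  860
```

Call:
{"op": "servo_tool", "data": {
  "fingers": 0,
  "increments": [
    [0,0,0.8,0.5],
    [0,-0.3,1.8,1],
    [0.2,-1,2.5,1.5],
    [0.5,-2,2.8,2],
    [0.8,-3.1,2.8,2.5],
    [1.2,-4.2,2.8,3],
    [1.6,-5.3,2.8,3.5],
    [2,-6.4,2.8,4],
    [2.4,-7.5,2.8,4.3],
    [2.8,-8.6,2.8,4.3],
    [3.2,-9.7,2.8,4.3],
    [3.6,-10.8,2.8,4.3],
    [4,-11.9,2.8,4.3],
    [4.4,-13,2.8,4.3],
    [4.7,-14,2.8,4.3],
    [4.8,-14.7,2.8,4.3],
    [4.8,-14.9,2.8,4.3],
    [4.8,-14.9,2.8,4.3]
  ]
}}

```text
clock: 2.9
tool_pos: [0.429, -0.1003, 0.3395]
ee_rot: [-0.114, -3.139, -0.001]
ft_force: [0.0, 0.5, -0.0]
width: -0.0002
```

Run:
```python
from h import *
from scipy.spatial.transform import Rotation as R
o=bot.get_obs();print(o["tool_pos"],o["ee_rot"],o["q"],o["ft_force"],o["width"],o["clock"])
c=bot.capture("wrist");save(c,"w1")
T=np.eye(4);T[:3,:3]=R.from_rotvec(o["ee_rot"]).as_matrix();T[:3,3]=o["tool_pos"]
W=cloud(c,T@c["mount"]);print("cam",(T@c["mount"])[:3,3])
h=cv2.cvtColor(c["pixels"],cv2.COLOR_RGB2HSV);s=(h[...,1]>120)&(c["depth"]>0)
for nm,m in(("orange",(h[...,0]>5)&(h[...,0]<20)&s&(W[...,2]>.15)),("green",(h[...,0]>50)&(h[...,0]<75)&s&(W[...,1]<-.2)),("red",((h[...,0]<4)|(h[...,0]>176))&s&(W[...,1]<-.2))):
    p=W[m]
    if len(p): print(nm,len(p),np.median(p,0).round(4),np.percentile(p,1,0).round(3),np.percentile(p,99,0).round(3))
```

```text
[ 0.4290281  -0.10034683  0.33954619] [-1.13986664e-01 -3.13890496e+00 -1.08578743e-03] [-3.58923475e-01 -1.51150567e-01  1.38249390e+00  4.87542260e-04
  1.91105510e+00 -1.85696088e+00] [ 1.30569538e-02  5.36488382e-01 -4.79918119e-04] -0.0002393877558794727 2.9
cam [ 0.35163191 -0.09433198  0.48483335]
orange 1371 [ 0.4778 -0.0996  0.2006] [ 0.411 -0.151  0.193] [ 0.488 -0.046  0.433]
green 250 [ 0.4663 -0.2231  0.0428] [ 0.231 -0.456  0.008] [ 0.481 -0.21   0.045]
red 248 [ 0.5256 -0.2263  0.0426] [ 0.205 -0.443  0.01 ] [ 0.542 -0.213  0.045]
```

View pics/w1.png

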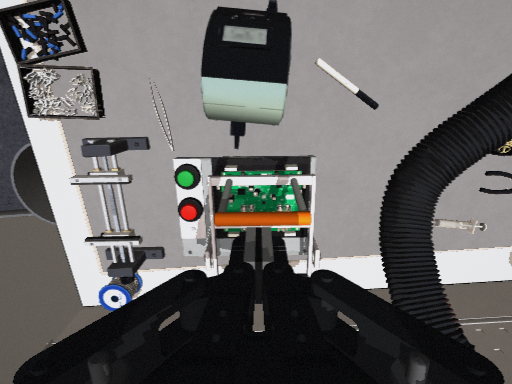

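The wrist view shows the bar across (218–310,218), with the closed fingers just robot-side of it (foreshortened in the view). Green is at (187,177) and red at (189,209). I'll lower in front of the bar.

Call:
{"op": "servo_tool", "data": {
  "increments": [
    [0,0,-0.6,0],
    [0,0,-1.4,0],
    [0,0,-2.2,0],
    [0,0,-2.9,0],
    [0,0,-3.3,0],
    [0.1,0,-3.5,0],
    [0.3,0,-3.5,0],
    [0.5,0,-3.5,0],
    [0.6,0,-3.5,0],
    [0.6,0,-3.5,0]
  ]
}}

```text
clock: 3.95
tool_pos: [0.4544, -0.0998, 0.2008]
ee_rot: [0.11, 3.138, -0.001]
ft_force: [-0.5, 0.2, 0.2]
width: 0.0005
```

Run:
```python
from h import *
c=bot.capture("scene");cv2.imwrite("pics/s2.png",cv2.resize(c["pixels"][160:300,200:400],(800,560),interpolation=cv2.INTER_CUBIC)[:,:,::-1])
```

```text
(no output)
```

View pics/s2.png

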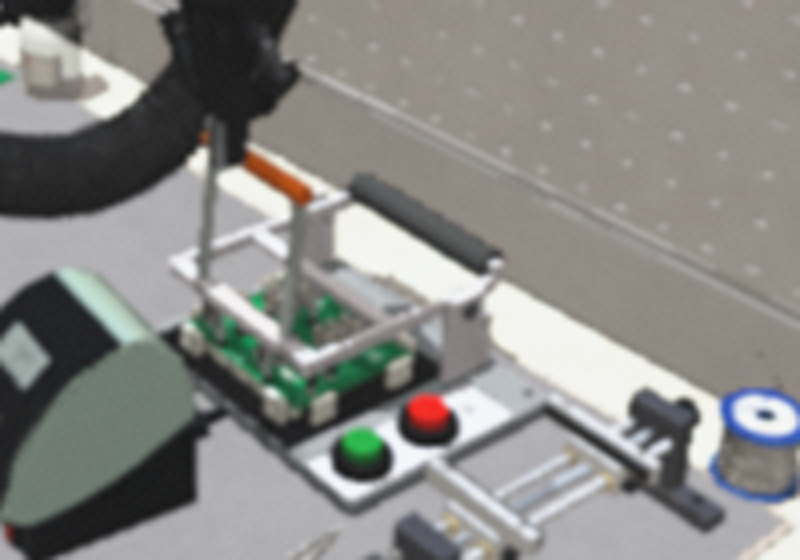

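The closed fingertips stand in front of the bar, between the uprights. I'll start the push along the arc.

Call:
{"op": "servo_tool", "data": {
  "increments": [
    [0.06,0,0,0],
    [0.12,0,0,0],
    [0.2,-0.01,0.07,0],
    [0.27,-0.01,0.145,0],
    [0.35,-0.02,0.215,0],
    [0.43,-0.02,0.285,0],
    [0.51,-0.03,0.35,0],
    [0.59,-0.03,0.41,0],
    [0.67,-0.04,0.475,0],
    [0.755,-0.045,0.54,0],
    [0.84,-0.05,0.6,0],
    [0.93,-0.06,0.65,0],
    [1.02,-0.06,0.705,0],
    [1.105,-0.07,0.755,0]
  ]
}}

```text
clock: 5.4
tool_pos: [0.4977, -0.1025, 0.2301]
ee_rot: [-0.111, -3.14, -0.0]
ft_force: [-0.5, 0.1, -0.2]
width: 0.0
```

Run:
```python
from h import *
c=bot.capture("scene");cv2.imwrite("pics/s3.png",cv2.resize(c["pixels"][160:300,200:400],(800,560),interpolation=cv2.INTER_CUBIC)[:,:,::-1])
W=cloud(c);h=cv2.cvtColor(c["pixels"],cv2.COLOR_RGB2HSV)
p=W[(h[...,0]>5)&(h[...,0]<20)&(h[...,1]>120)&(W[...,2]>.15)&(W[...,2]<.3)&(abs(W[...,1]+.1)<.08)&(W[...,0]<.72)];print(len(p),np.median(p,0),p.min(0),p.max(0))
```

```text
145 [ 0.47638481 -0.10539332  0.20095145] [ 0.47091798 -0.15542848  0.19110251] [ 0.4897032  -0.04800047  0.20606349]
```

View pics/s3.png

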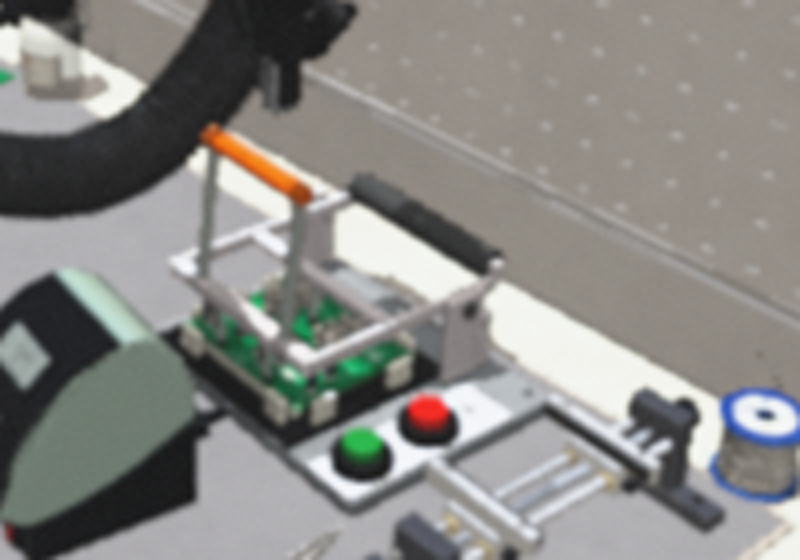

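The fingers now hang above and behind the bar, with the tip at (283,105) in the crop and the bar at (258,163). The frame is still closed, so they slid over the bar. I'll measure the real fingertip.

Run:
```python
from h import *
t=bot.get_obs()["tool_pos"];print(t,bot.get_obs()["ft_force"])
for n in("scene","side"):
    c=bot.capture(n);W=cloud(c)
    m=(c["depth"]>0)&(abs(W[...,0]-t[0])<.05)&(abs(W[...,1]-t[1])<.05)&(W[...,2]>.195)&(W[...,2]<.32)&(c["pixels"].max(-1)<90)
    p=W[m]
    for z in np.arange(.195,.30,.01):
        s=p[abs(p[:,2]-z)<.005]
        if len(s): print(n,z.round(3),len(s),(s.min(0)-t).round(3),(s.max(0)-t).round(3))
```

```text
[ 0.4982158  -0.10268686  0.23037981] [ 0.56115843 -0.18740763  0.83335644]
scene 0.235 5 [-0.008 -0.009  0.006] [0.008 0.005 0.009]
scene 0.245 21 [-0.01  -0.016  0.01 ] [0.006 0.011 0.019]
scene 0.255 30 [-0.01  -0.017  0.02 ] [0.008 0.016 0.029]
scene 0.265 36 [-0.011 -0.016  0.03 ] [0.008 0.014 0.04 ]
scene 0.275 25 [-0.011 -0.017  0.04 ] [0.003 0.023 0.049]
scene 0.285 70 [-0.016 -0.035  0.05 ] [0.013 0.033 0.06 ]
scene 0.295 66 [-0.015 -0.046  0.06 ] [0.009 0.04  0.07 ]
side 0.235 3 [-0.003 -0.012  0.003] [ 0.007 -0.005  0.009]
side 0.245 14 [-0.008 -0.016  0.01 ] [ 0.01  -0.005  0.018]
side 0.255 15 [-0.008 -0.016  0.02 ] [ 0.01  -0.007  0.029]
side 0.265 12 [-0.008 -0.018  0.03 ] [ 0.01  -0.008  0.034]
side 0.275 3 [-0.01  -0.029  0.048] [0.012 0.004 0.049]
side 0.285 16 [-0.012 -0.035  0.05 ] [ 0.011 -0.015  0.059]
side 0.295 12 [-0.014 -0.047  0.06 ] [ 0.013 -0.015  0.069]
```

Run:
```python
from h import *
t=bot.get_obs()["tool_pos"]
for n in("scene","side"):
    c=bot.capture(n);W=cloud(c)
    m=(c["depth"]>0)&(abs(W[...,0]-t[0])<.03)&(abs(W[...,1]-t[1])<.03)&(W[...,2]>.18)&(W[...,2]<.25)
    for v,u in np.argwhere(m)[-25:]: print(n,v,u,(W[v,u]-t).round(3),W[v,u].round(3),c["pixels"][v,u])
```

```text
scene 202 269 [-0.02  -0.023 -0.025] [ 0.477 -0.125  0.205] [243 160  87]
scene 202 270 [-0.018 -0.024 -0.025] [ 0.479 -0.127  0.205] [242 187 141]
scene 202 271 [-0.015 -0.025 -0.025] [ 0.482 -0.128  0.205] [242 214 187]
scene 203 263 [-0.023 -0.002 -0.036] [ 0.475 -0.104  0.194] [184 125  96]
scene 203 264 [-0.022 -0.005 -0.035] [ 0.476 -0.107  0.195] [194  97  47]
scene 203 265 [-0.024 -0.011 -0.032] [ 0.474 -0.113  0.198] [220 100  28]
scene 203 266 [-0.023 -0.014 -0.03 ] [ 0.474 -0.117  0.2  ] [235 114  25]
scene 203 267 [-0.024 -0.019 -0.028] [ 0.474 -0.121  0.202] [241 126  23]
scene 203 268 [-0.021 -0.02  -0.029] [ 0.476 -0.123  0.201] [244 134  29]
scene 203 269 [-0.021 -0.023 -0.027] [ 0.477 -0.126  0.203] [244 139  37]
scene 203 270 [-0.021 -0.028 -0.025] [ 0.476 -0.13   0.205] [243 149  61]
scene 203 271 [-0.018 -0.029 -0.026] [ 0.479 -0.131  0.204] [243 169 109]
scene 204 265 [-0.023 -0.01  -0.036] [ 0.475 -0.112  0.194] [184 104  67]
scene 204 266 [-0.024 -0.015 -0.033] [ 0.474 -0.118  0.197] [205  96  33]
scene 204 267 [-0.025 -0.02  -0.031] [ 0.473 -0.122  0.199] [230
[... 1874 characters left out ...]
0.03 ] [ 0.481 -0.123  0.2  ] [230 130  61]
side 203 240 [-0.014 -0.021 -0.03 ] [ 0.484 -0.123  0.2  ] [207 108  52]
side 203 241 [-0.011 -0.015 -0.034] [ 0.487 -0.117  0.196] [121  81  55]
side 204 237 [-0.023 -0.023 -0.032] [ 0.475 -0.126  0.198] [231 135  64]
side 204 238 [-0.019 -0.029 -0.027] [ 0.478 -0.131  0.203] [231 137  64]
side 204 239 [-0.016 -0.025 -0.031] [ 0.481 -0.127  0.199] [229 126  60]
side 204 240 [-0.013 -0.023 -0.032] [ 0.484 -0.126  0.198] [189  98  47]
side 204 241 [-0.01  -0.022 -0.033] [ 0.487 -0.124  0.197] [125  95  74]
side 205 236 [-0.026 -0.026 -0.034] [ 0.472 -0.129  0.196] [214 135  82]
side 205 240 [-0.013 -0.024 -0.035] [ 0.484 -0.126  0.195] [174  92  46]
```

The depth data put the closed fingertips about 3 mm above the reported TCP, not 25 mm below it, so they only skimmed over the bar top. I'll back off over the bar and come down about 30 mm lower in front of it.

Call:
{"op": "servo_tool", "data": {
  "increments": [
    [0,0,0.2,0],
    [-0.4,0,0.2,0],
    [-0.8,0,0.2,0],
    [-1.2,0.07,0.2,0],
    [-1.4,0.07,0,0],
    [-1.4,0.07,-0.5,0],
    [-1.4,0.07,-1,0],
    [-1.4,0.07,-1.4,0],
    [-1.4,0.07,-1.55,0],
    [-1.4,0.07,-1.55,0]
  ]
}}

```text
clock: 6.65
tool_pos: [0.4409, -0.0996, 0.1675]
ee_rot: [-0.111, -3.138, -0.001]
ft_force: [-0.0, -0.7, -0.1]
width: 0.0002
```

Run:
```python
from h import *
t=bot.get_obs()["tool_pos"];print(t)
c=bot.capture("scene");W=cloud(c);cv2.imwrite("pics/s4.png",cv2.resize(c["pixels"][160:300,200:400],(800,560),interpolation=cv2.INTER_CUBIC)[:,:,::-1])
m=(c["depth"]>0)&(abs(W[...,0]-t[0])<.02)&(abs(W[...,1]-t[1])<.03)&(W[...,2]>.12)&(W[...,2]<.25)&(c["pixels"].max(-1)<90)
p=W[m];print(len(p),p.min(0),p.max(0))
```

```text
[ 0.44089543 -0.09959097  0.16749839]
235 [ 0.42416055 -0.12955109  0.18039755] [ 0.45284901 -0.07024006  0.24995937]
```

View pics/s4.png

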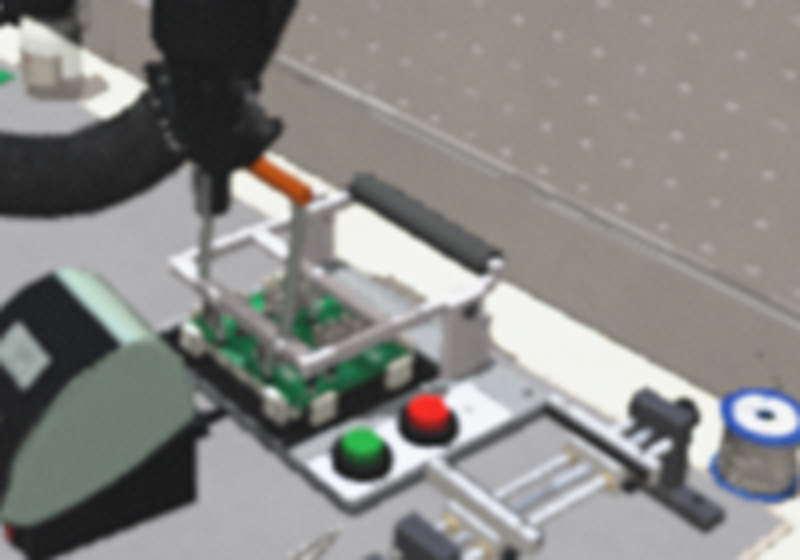

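The tip is at crop (215,212), clearly below the bar's level and still in front of it. I'll push again, a short part first.

Call:
{"op": "servo_tool", "data": {
  "increments": [
    [0.15,0,0,0],
    [0.3,0,0,0],
    [0.4,0,0,0],
    [0.46,0,0,0],
    [0.54,-0.01,0.07,0],
    [0.61,-0.01,0.145,0],
    [0.69,-0.02,0.215,0],
    [0.77,-0.02,0.285,0],
    [0.85,-0.03,0.35,0],
    [0.93,-0.03,0.41,0],
    [1.01,-0.04,0.475,0],
    [1.095,-0.045,0.54,0]
  ]
}}

```text
clock: 7.9
tool_pos: [0.4855, -0.1016, 0.1899]
ee_rot: [0.111, 3.139, -0.0]
ft_force: [-2.2, 0.5, 2.6]
width: -0.0001
```

Run:
```python
from h import *
o=bot.get_obs();print(o["tool_pos"],o["ft_force"])
c=bot.capture("scene");cv2.imwrite("pics/s5.png",cv2.resize(c["pixels"][160:300,200:400],(800,560),interpolation=cv2.INTER_CUBIC)[:,:,::-1])
W=cloud(c);h=cv2.cvtColor(c["pixels"],cv2.COLOR_RGB2HSV)
p=W[(h[...,0]>5)&(h[...,0]<20)&(h[...,1]>120)&(W[...,2]>.15)&(W[...,2]<.3)&(abs(W[...,1]+.1)<.08)&(W[...,0]<.72)];print(len(p),np.median(p,0),p.min(0),p.max(0))
```

```text
[ 0.48554468 -0.10161587  0.18990887] [-2.21280224  0.51329289  2.55219673]
91 [ 0.49854191 -0.13198344  0.22115276] [ 0.47637074 -0.15759405  0.20763348] [ 0.50528957 -0.05099482  0.24450597]
```

View pics/s5.png

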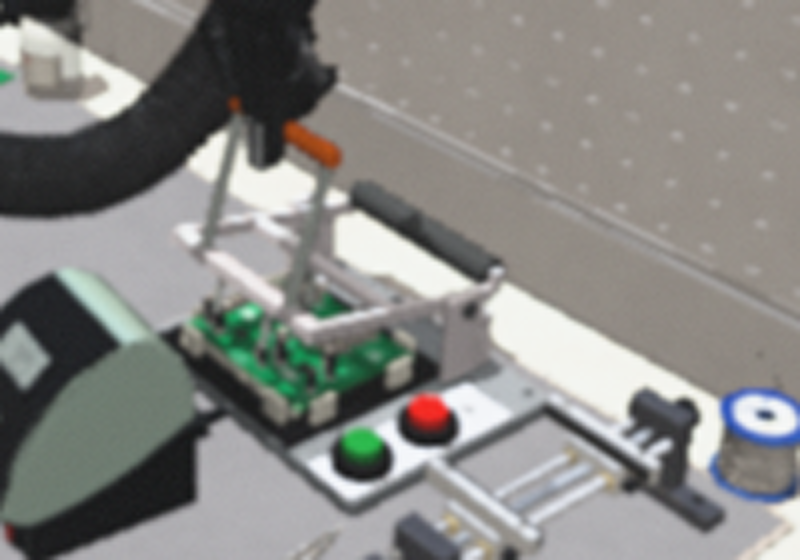

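The bar is rising with the fingers, which stand between the uprights at about 0.2 rad with 2–3 N. I'll continue past the balance point.

Call:
{"op": "servo_tool", "data": {
  "increments": [
    [0.17,-0.01,0.11,0],
    [0.35,-0.02,0.22,0],
    [0.53,-0.04,0.315,0],
    [0.72,-0.05,0.4,0],
    [0.91,-0.06,0.475,0],
    [1.11,-0.08,0.545,0],
    [1.31,-0.09,0.6,0],
    [1.51,-0.11,0.65,0],
    [1.71,-0.12,0.69,0],
    [1.92,-0.13,0.72,0],
    [2.13,-0.15,0.735,0],
    [2.34,-0.16,0.74,0],
    [2.54,-0.18,0.735,0],
    [2.75,-0.19,0.72,0],
    [2.95,-0.21,0.71,0],
    [3.16,-0.22,0.69,0],
    [3.36,-0.24,0.67,0],
    [3.5,-0.25,0.66,0],
    [3.5,-0.25,0.66,0],
    [3.5,-0.25,0.66,0]
  ]
}}

```text
clock: 9.95
tool_pos: [0.6251, -0.1116, 0.2158]
ee_rot: [-0.111, -3.139, -0.0]
ft_force: [0.0, 0.0, -0.1]
width: 0.0003
```

Run:
```python
from h import *
o=bot.get_obs();print(o["tool_pos"],o["ft_force"])
c=bot.capture("scene");cv2.imwrite("pics/s6.png",cv2.resize(c["pixels"][140:300,200:400],(750,600),interpolation=cv2.INTER_CUBIC)[:,:,::-1])
```

```text
[ 0.62514347 -0.11155176  0.21584596] [ 0.0092486   0.00729182 -0.1442491 ]
```

View pics/s6.png

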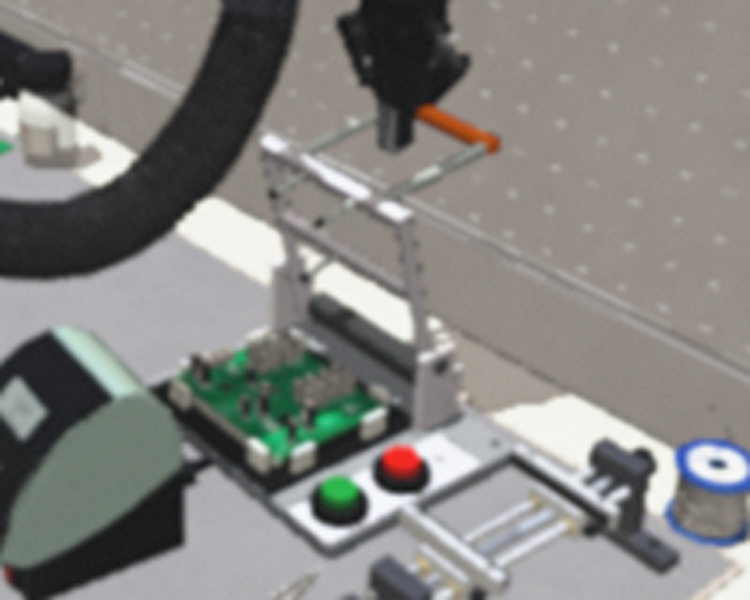

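The frame stands fully open, with the front bar at (340,178), the grip bar at (460,125), the fingers clear of both and zero force. Next I go up and over to the green button.

Call:
{"op": "servo_tool", "data": {
  "increments": [
    [0,0,0.6,0],
    [0,0,1.4,0],
    [0,0,2.3,0],
    [0,0,3.1,0],
    [-0.4,-0.3,3.3,0],
    [-1.2,-0.9,3.3,0],
    [-2,-1.5,3.3,0],
    [-2.8,-2.1,3.3,0],
    [-3.6,-2.6,3,0],
    [-4,-2.9,2.2,0],
    [-4,-2.9,1.2,0],
    [-4,-2.9,0.2,0],
    [-4,-2.9,-0.8,0],
    [-4,-2.9,-1.7,0],
    [-4,-2.9,-2.4,0],
    [-4,-2.9,-2.9,0],
    [-4,-2.9,-3.1,0],
    [-4,-2.9,-3.1,0]
  ]
}}

```text
clock: 11.8
tool_pos: [0.4634, -0.227, 0.0902]
ee_rot: [-0.111, -3.136, -0.003]
ft_force: [-0.4, 0.1, -0.0]
width: -0.0002
```

Run:
```python
from h import *
o=bot.get_obs();t=o["tool_pos"];print(t,o["ft_force"])
ims=[]
for n,(a,b) in(("scene",(170,210)),("side",(160,170))):
    c=bot.capture(n);W=cloud(c);ims.append(cv2.resize(c["pixels"][a:a+150,b:b+100],(400,600),interpolation=cv2.INTER_CUBIC))
    m=(c["depth"]>0)&(abs(W[...,0]-t[0])<.02)&(abs(W[...,1]-t[1])<.025)&(W[...,2]>.06)&(W[...,2]<.13)
    p=W[m];print(len(p),(p.min(0)-t).round(3),(p.max(0)-t).round(3))
cv2.imwrite("pics/s7.png",np.hstack(ims)[:,:,::-1])
```

```text
[ 0.46336965 -0.22698796  0.09023929] [-0.44271262  0.08282704 -0.03840115]
104 [-0.011 -0.015  0.007] [0.009 0.015 0.04 ]
38 [-0.009 -0.017  0.002] [0.013 0.003 0.033]
```

View pics/s7.png

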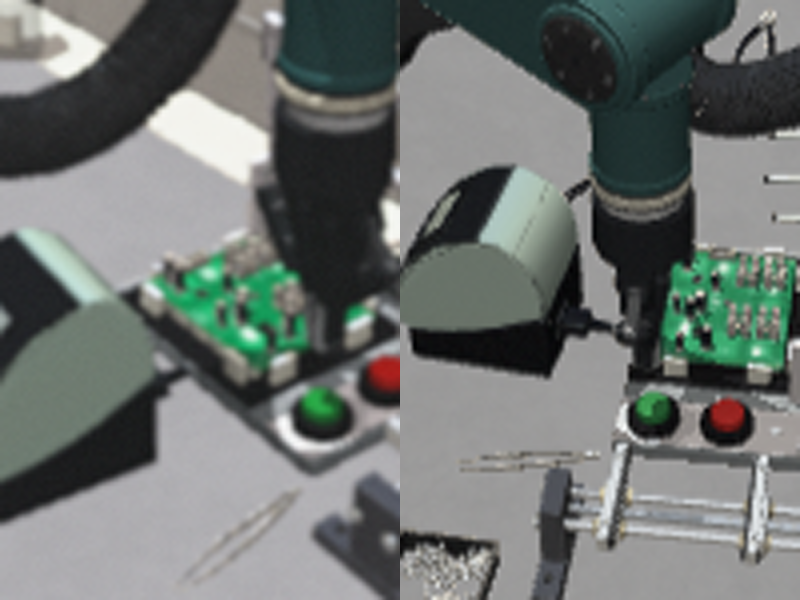

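The fingertips are directly above the green button, at (322,345) over (320,405) in the left panel, and the red one is clear. I'll lower onto it slowly.

Call:
{"op": "servo_tool", "data": {
  "increments": [
    [0.05,0,-0.3,0],
    [0.05,0,-0.7,0],
    [0.05,0,-1,0],
    [0.05,0,-1.15,0],
    [0.05,0,-1.22,0],
    [0.05,0,-1.27,0],
    [0.05,0,-1.3,0],
    [0.05,0,-1.3,0]
  ]
}}

```text
clock: 12.7
tool_pos: [0.4675, -0.2277, 0.0405]
ee_rot: [0.111, 3.139, -0.001]
ft_force: [-0.4, 0.4, 0.8]
width: 0.0
```

Call:
{"op": "servo_tool", "data": {
  "increments": [
    [0,0,-0.04,0],
    [0,0,-0.08,0],
    [0,0,-0.12,0],
    [0,0,-0.12,0]
  ]
}}

```text
clock: 13.1
tool_pos: [0.4676, -0.2278, 0.0356]
ee_rot: [0.111, 3.138, -0.001]
ft_force: [0.1, -0.2, 4.2]
width: -0.0
```

Call:
{"op": "servo_tool", "data": {
  "increments": [
    [0,0,-0.03,0],
    [0,0,-0.06,0],
    [0,0,-0.08,0],
    [0,0,-0.08,0]
  ]
}}

```text
clock: 13.5
tool_pos: [0.4677, -0.2279, 0.0343]
ee_rot: [0.111, 3.138, -0.001]
ft_force: [-3.6, 1.9, 14.1]
width: -0.0001
```

It is at a hard stop: 14 N after about 6 mm of travel. I'll withdraw straight up and well clear.

Call:
{"op": "servo_tool", "data": {
  "increments": [
    [0,0,0.1,0],
    [0,0,0.4,0],
    [0,0,1,0],
    [0,0,1.8,0],
    [0,0,2.8,0],
    [0,0,3.8,0],
    [0,0,4.8,0],
    [0,0,5.6,0],
    [0,0,6,0],
    [0,0,6,0],
    [0,0,6,0]
  ]
}}

```text
clock: 14.6
tool_pos: [0.4668, -0.2273, 0.271]
ee_rot: [-0.111, -3.138, -0.001]
ft_force: [-1.2, 0.5, -0.5]
width: -0.0003
```

Run:
```python
from h import *
o=bot.get_obs();print(o["tool_pos"],o["ft_force"],o["clock"])
c=bot.capture("scene");W=cloud(c);h=cv2.cvtColor(c["pixels"],cv2.COLOR_RGB2HSV)
for q in ("board","solder_spool","tweezers"):
    for r in bot.regions_of(q,c)[:1]: print(q,r["score"],np.median(W[r["region"]&(c["depth"]>0)],0).round(3))
s=h[...,1]>120
for nm,m in(("green",(h[...,0]>50)&(h[...,0]<75)&s),("red",((h[...,0]<4)|(h[...,0]>176))&s)):
    p=W[m&(abs(W[...,1]+.23)<.03)&(abs(W[...,0]-.5)<.06)];print(nm,len(p),np.median(p,0).round(4))
cv2.imwrite("pics/s8.png",cv2.resize(c["pixels"][140:300,200:400],(750,600),interpolation=cv2.INTER_CUBIC)[:,:,::-1])
```

```text
[ 0.46683167 -0.22733693  0.27096768] [-1.21194781  0.54316015 -0.49777788] 14.6
board 0.63 [ 0.518 -0.11   0.039]
solder_spool 0.68 [ 0.674 -0.396  0.043]
tweezers 0.36 [ 0.589 -0.165  0.03 ]
green 67 [ 0.4631 -0.2287  0.0442]
red 77 [ 0.5242 -0.2322  0.0434]
```

View pics/s8.png

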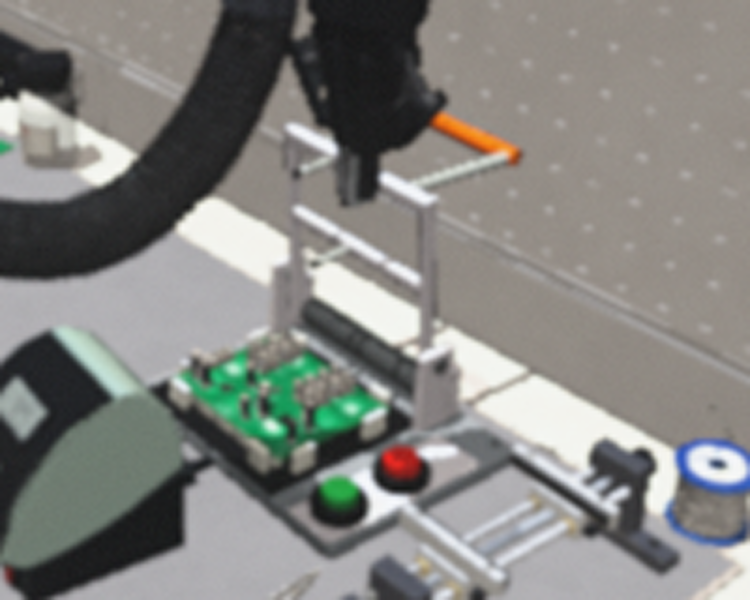

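The frame stays raised at its stop, the board is in its nest, both buttons are up, and the spool and tweezers are where they were. I'm handing in.

```bash
python3 -c "
from workcell import bot
print(bot.close_job())"
```

```text
the job is handed in; nothing more can be done
None
```

The fixture is open and the tester reset: I pushed the orange bar up and back past the balance point, then pressed the green button to its stop. The job took about 15 s of the 45 s and is handed in.

- **First push failed:** it slid over the bar without moving the frame. The closed fingertips turned out to be about 3 mm above the reported TCP, not 25 mm ahead of it as described. I started again about 30 mm lower, and that push worked, with about 2–3 N along each of x and z when I checked early in it.
- **Frame:** the last picture shows it upright at its stop, with the robot clear of it.
- **Green button:** it went down about 6 mm to a hard stop, where the force was 14 N against the 5 N needed. There was also about 4 N sideways. It has sprung back up. I judged the full press by force and travel, because the gripper hid the button.
- **Surroundings:** the board is in its nest, the red button is at its original height, and the spool measured within 2 mm of where it began. The part of the tweezers visible in the last picture looks unmoved. The detector's last tweezers result was a low-score false hit on the fixture, so I have no measured position for them. I did not re-check the flush cutter and tip cleaner at the end. The arm passed that side only at the start, well above the table.

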